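# Matches into the child-locked drawer

## Task

Put the matchbox away in the little white-fronted drawer, which stands ajar on its child-safety catch: press the catch strip down in the middle, on its ribbed thumb pad, firmly enough (not quite a kilo and a half of force) for its hook to clear the keeper but without overstraining it, and keep it pressed as you draw the drawer past the keeper and open. Lay the matchbox flat inside, do not drop it, then push the drawer fully shut so that the catch snaps in again; never yank the drawer against the catch, and leave everything else where it stands.

Things in the scene. Friction and masses are not known exactly. Their poses are not given: they have to be found in the camera images.
- unit: pale wooden drawer box fixed on the worktop on screw feet (underside 1 to 12 mm up), 165 deep x 230 wide x 92 mm high, one white-fronted drawer facing the robot. Origin: centre of its underside; heights below are above this. x points from the front into the box, y to its left (seen from the robot), z up. Carcass face at x = -82.5 mm; the drawer opens along -x
- drawer (a joint): how far the drawer is open, in m: 0 shut, 0.125 fully open, runs stiffly (about 2 N). It starts ajar, 0.042 to 0.072. At about 0.078 the hook of the catch meets the keeper and stops it; once the hook is past (above 0.083) it slides freely. Pushed shut, the sloped hook ducks under the keeper by itself and springs up behind it (5 to 8 N)
- strip: white springy plastic strip of the catch, 24 wide, 3 thick, reaching 94 mm back from its root inside the drawer front, 58 mm left of the drawer's middle. Origin at the root bend, x along it to the hook, z up. On its pad it gives 1 mm per 4.5 N; the hook clears at 8 to 13 N, differing from drawer to drawer; 14 to 15 N clears any; over 18 N overstrains it. Free pad height varies by 0.5 mm either way
- thumb_pad (a point): middle of the top of the grey ribbed thumb pad (24 x 23 mm), half-way along the strip, 42 mm behind its root and 50 mm behind the inside of the drawer front; about 66 mm up. It moves with the drawer. With the drawer up against the catch it is 28 mm in front of the box's face
- hook_top (a point): top of the strip's hook, at its upright face, 75 mm behind the strip's root; free, it stands about 4 mm above the keeper's lower edge and must dip below it
- keeper_edge (a point): middle of the keeper's lower edge, 68 mm up, in the box's front opening 2.5 mm behind its face; x and z axes as the box
- keeper: white keeper plate of the catch, 34 mm wide, 5 thick, hanging 12 mm down from the box's top board at its front edge, above the strip. Origin: middle of its front lower edge. Easing the drawer up against it takes 5 N; yanked with over 45 N the catch would break
- drawer_floor (a point): point on the drawer's floor, 64 mm behind the inside of the drawer front and 30 mm right of its middle: clear of the strip, the place for the matchbox. Floor 22 mm up. Tray inside: 142 x 184 mm, walls to 56 mm up. x, y, z as the box
- drawer_front (a point): middle of the outer face of the drawer front (16 mm thick, 230 wide, from 8 to 88 mm up); a dark steel edge pull, 90 mm wide in the middle, stands out 11 mm at its upper edge (76 to 90 mm up)
- matches: matchbox: blue sleeve, white label with a red and yellow disc, brown strikers along the long sides, 38 x 58 x 18 mm, about 30 g, lying flat on the worktop right of the drawer box. Origin: middle of its underside; short side along x, long side along y. It fits flat on the drawer's floor beside the strip
- candle: tea light in a white cup, 38 mm across, 15 high, standing on the drawer box; not to be moved. Origin: middle of its underside
- red_peg: red clothes peg 72 x 15 x 12 mm lying on the drawer box; not to be moved. Origin: middle of its underside
- red_jar: spice jar with a red cap, 44 mm across, 106 high, right of the drawer box; not to be moved. Origin: middle of its underside
- green_jar: spice jar with a green cap, 41 mm across, 108 high, in the low wooden spice tray at the right; not to be moved. Origin: middle of its underside

How it is judged:
By the outcome, as a careful person would: the job done as asked, in the order asked, and still so for the second after the job is handed in, with the robot touching nothing.
It also fails if it takes over 72 s, if anything falls off the work surface, if the arm or the gripper's body presses on something with over 40 N, if the wrist force passes 120 N, or if a joint passes its speed limit or range.

## Robot

A 6-joint arm with a two-finger parallel gripper is mounted at the origin on a cart in front of the work surface, level with it; the furniture and walls round the work are solid. World frame = base frame: x ahead of the robot, y to its left, z up, the work surface at z = 0. Lengths are in mm, angles in rad, forces in N, time in s.
With the tool pointing down it reaches from about 325 to 775 mm from the base axis. Payload 5.5 kg.
Tool frame: the origin (TCP) lies at the very end of the fingers, on their centre line; the grasp point (between the pads) lies 19 mm behind it (hold_point_z is the z of the grasp point in the tool frame, in mm); z points along the fingers, y is the line along which they close (so a half turn about z gives the same grasp; the last joint's range is limited). The gripper opens to 85 mm and grips with 20 to 120 N. Pads are 22 mm wide; open, the fingers measure 114 mm over their backs; the gripper's body (76 mm by 85 mm) begins 54 mm behind the grasp point. The pads swing forward as they close: fully open they stand 13 mm farther back than shut.
Start: joints at [1.235, 0.091, 1.231, -0, 1.82, -0.057], TCP at [165.125, 576.845, 231.275] pointing down, gripper open.
Joint ranges: [-2.87, 2.87], [-0.86, 2.18], [0.17, 2.46], [-1.51, 4.65], [0.06, 2.69], [-2.65, 2.65]. Speed limits (rad/s): [2.57, 2.57, 3.01, 3.14, 3.14, 3.14].

## Interface

Orientations are given as a rotation vector (axis times angle).
In Python, from workcell import * gives the robot as it stands. The module is installed in compiled form; this text tells all that it offers.
- The arm moves only by the shell command python3 -m handwheel 'ROWS' [FORCE]. ROWS is JSON, a list of rows, each a list of 3 entries, a list of its own where there are three numbers: the shift along the tool's x, y, z normalised to -1 to 1, where 1 is 0.05 m, then the turn, a rotation vector about the tool's x, y, z normalised to -1 to 1, where 1 is 4 degrees, then the closure, from 0 (fully open) to 1 (shut). A call has 1 to 5 rows; each row shifts and turns the commanded pose from where the row before left it, along the tool's axes as they then stand; what a row does not reach is not made up. A row lasts 1/10 s, in which the tool goes at most 50 mm and 8.59 degrees, less where a joint would pass 70% of its speed; a pose out of reach is approached as far as the arm can. A call with a number of a shift or a turn outside -1 to 1 is refused whole. A call with a gripper value outside its range is refused whole. The fingers move at their own pace and stop on an object; FORCE is the grip in N (left out, the last holds). Time passes only in rows, so rows that do not move let the fingers close. It gives the time, the measured TCP pose, the force, the opening and the grip force at its end, in the units of the state.
- sense(): the state, without advancing time (a new reading comes with each control period).
- capture(name): name is "scene" or "top"; returns the picture (420x560x3 uint8, red, green, blue); there is no depth.
- calibration(name): a dict with "K" (3x3 intrinsics, pixels), "origin" and "rotation" of the camera in the world. Camera axes: x right, y down, z forward; pixel columns grow to the right and rows downward; lengths in mm; the calibration is good to about 2 mm. A picture is of the moment at which its call begins. calibration takes no time and is no camera call.
- hand_in(): hands the job in; it is judged then, once.
The state is a dict: "clock": time; "joints": joint angles; "qd": joint speeds; "joint_torque": joint torques, N m; "tcp_pos": TCP position; "tcp_rot": TCP orientation; "wrist_force": force on the tool from outside, world axes, zero at the start; "torque": the same for the moment, N m; "grip_width": finger opening in mm; "gripper_force": force on a finger pad.
Only numpy, scipy, OpenCV 4.12 (cv2) and the standard library are available. Lean on these libraries where they do the work, as an engineer would, in place of code of your own. Each camera call takes 0.05 s, during which the arm holds its last target. There are 200 camera calls.

## Working session

There is one attempt and no reset: what is moved stays moved. The work goes in short steps, Python scripts to look and compute and a shell command to move; the robot and the scene stay as the last step left them, time stands still between calls to the robot, and variables do not carry over. Pictures are saved under pics/ and viewed, at most 10 in all, crops included, and the job is handed in when it is done.

```bash
mkdir -p pics; python3 - <<'E'
from workcell import *
import cv2
s=sense();print(s)
for n in("scene","top"):
    im=capture(n);cv2.imwrite(f"pics/{n}0.png",cv2.resize(im[:,:,::-1],(800,600)));cv2.imwrite(f"{n}0raw.png",im[:,:,::-1])
    c=calibration(n);print(n,c)
E
```

```text
{'clock': 0.0, 'joints': array([ 1.23526827e+00,  9.18744578e-02,  1.23188886e+00, -1.09879738e-05,
        1.81976240e+00, -5.67276018e-02]), 'qd': array([-0.00033957, -0.00068397, -0.00052958, -0.00159253,  0.00032775,
       -0.00101425]), 'joint_torque': array([ 9.44313410e-05, -4.58732235e+01, -4.18021882e+01, -1.77819115e-04,
        1.19476966e-02, -4.56292156e-06]), 'tcp_pos': array([165.05364202, 576.57032108, 230.13982629]), 'tcp_rot': array([-4.36474848e-01, -3.11075298e+00,  2.98114177e-03]), 'wrist_force': array([-0.72163193,  0.32118857,  0.00167597]), 'torque': array([0.03740225, 0.01690452, 0.03180673]), 'gripper_force': 0.0, 'grip_width': 85.31221759629412}
scene {'K': array([[422.77292044,   0.        , 272.77662538],
       [  0.        , 422.77292044, 215.93459645],
       [  0.        ,   0.        ,   1.        ]]), 'origin': array([303.77780132, 699.13301965, 510.85718788]), 'rotation': array([-0.42029903,  2.52390022, -1.50489927])}
top {'K': array([[511.01230419,   0.        , 282.79407697],
       [  0.        , 511.01230419, 207.97684787],
       [  0.        ,   0.        ,   1.        ]]), 'origin': array([ 460.74276409,  -23.13022441, 1078.67594813]), 'rotation': array([-2.19038025,  2.13530823, -0.13346129])}
```

View pics/scene0.png

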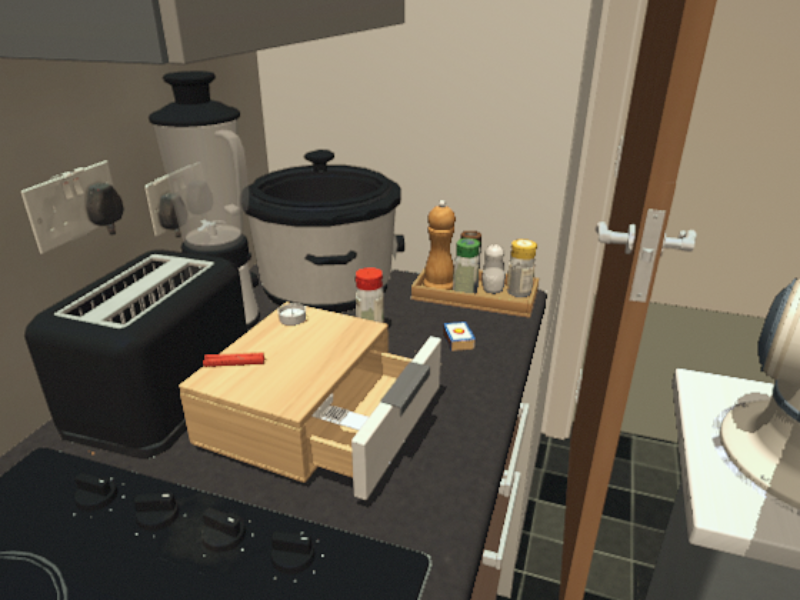

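View pics/top0.png

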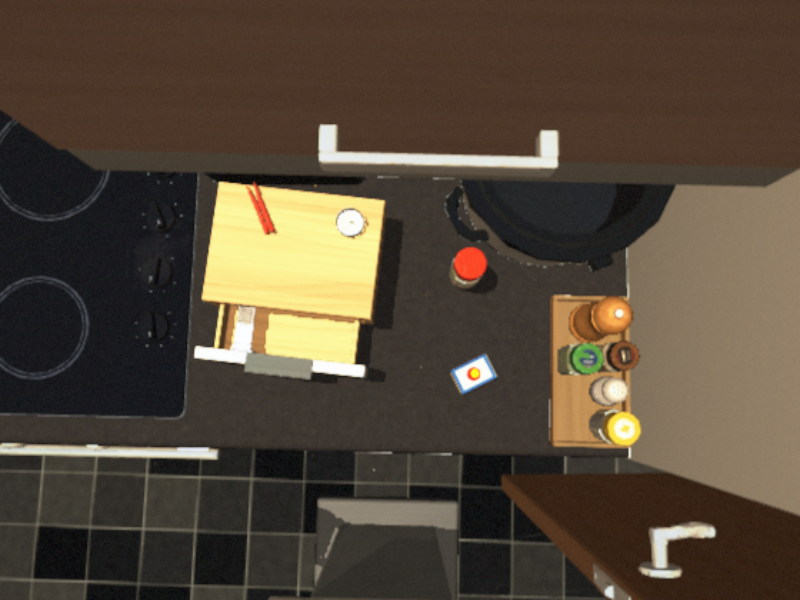

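The scene view shows the drawer ajar with its front to the robot, and the peg and candle on the box. In the top view the box's top is about (203..385, 182..320), the matchbox about (473, 373), the red jar (468, 265) and the strip about (243, 328). I'll enlarge that.

```bash
python3 - <<'E'
import cv2
im=cv2.imread("top0raw.png")
c=im[120:285,130:360];cv2.imwrite("pics/crop1.png",cv2.resize(c,None,fx=3.4,fy=3.4,interpolation=cv2.INTER_CUBIC))
im=cv2.imread("scene0raw.png")
c=im[200:350,120:345];cv2.imwrite("pics/crop2.png",cv2.resize(c,None,fx=3.5,fy=3.5,interpolation=cv2.INTER_CUBIC))
E
```

```text
(no output)
```

View pics/crop1.png

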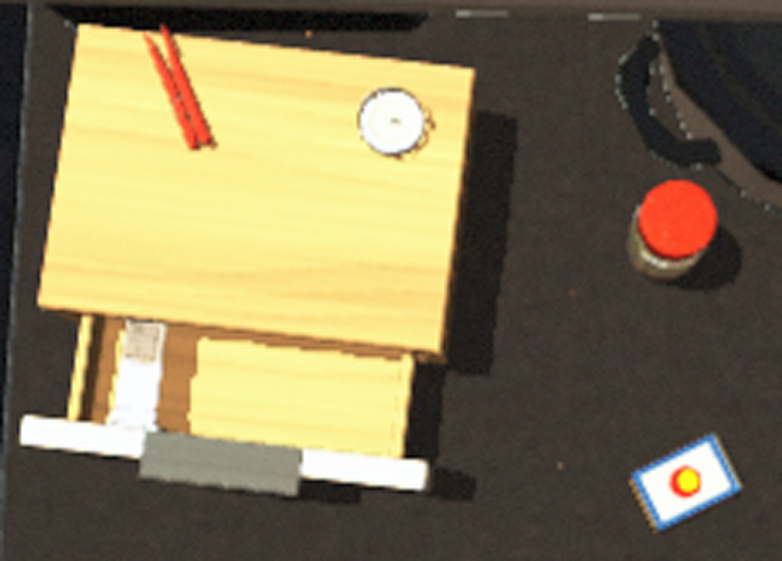

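View pics/crop2.png

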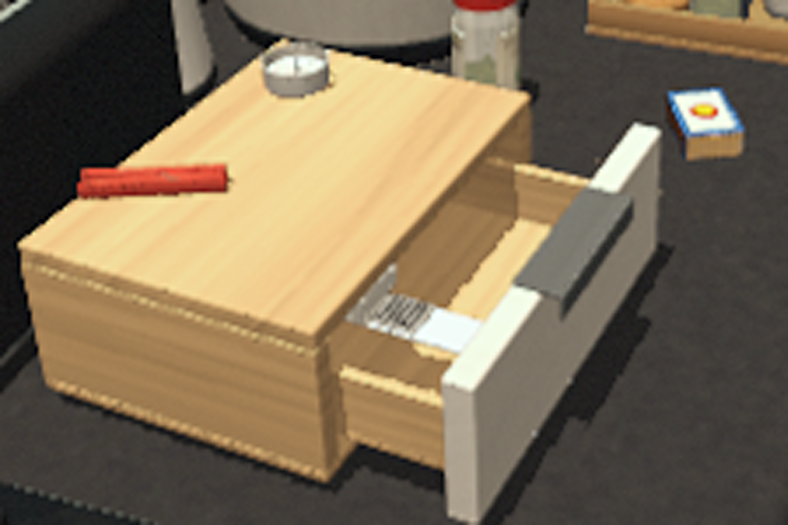

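Top crop: the box-top corners are (80,24), (474,69), (441,358) and (38,306), the pad is about (145,343), and the matchbox top corners are (630,478), (715,433), (742,487) and (658,530). The scene crop gives matching corners, so I'll fit both cameras jointly.

```bash
cat > h.py <<'E'
import numpy as np
from scipy.spatial.transform import Rotation as R
from scipy.optimize import least_squares
from workcell import *
cal={n:calibration(n) for n in("top","scene")}
def proj(n,P):
    c=cal[n];p=(np.atleast_2d(P)-c["origin"])@R.from_rotvec(c["rotation"]).as_matrix()
    q=p@c["K"].T;return q[:,:2]/q[:,2:]
def place(x,y,z,a,P):
    P=np.atleast_2d(P).astype(float);c,s=np.cos(a),np.sin(a)
    return np.c_[x+c*P[:,0]-s*P[:,1],y+s*P[:,0]+c*P[:,1],z+P[:,2]]
E
python3 - <<'E'
from h import *
T=lambda u,v:(130+u/3.4,120+v/3.4)
S=lambda u,v:(120+u/3.5,200+v/3.5)
h=82.5;w=115
pts=[("top",T(80,24),(h,w,92)),("top",T(474,69),(h,-w,92)),("top",T(441,354),(-h,-w,92)),("top",T(38,306),(-h,w,92)),
("scene",S(20,243),(h,w,92)),("scene",S(315,335),(-h,w,92)),("scene",S(530,95),(-h,-w,92)),("scene",S(290,40),(h,-w,92)),("scene",S(328,480),(-h,w,0)),("scene",S(50,388),(h,w,0))]
# drawer front relative: x - open
dr=[("top",T(21,417),(-h,w,88)),("top",T(428,461),(-h,-w,88)),("scene",S(445,380),(-h,w,88)),("scene",S(638,124),(-h,-w,88)),("scene",S(660,130),(-h-16,-w,88)),("scene",S(478,388),(-h-16,w,88)),
 ("top",T(145,343),(-h+50,58,66)),("scene",S(400,314),(-h+50,58,66))]
def f(p):
    r=[]
    for n,uv,P in pts: r.append(proj(n,place(*p[:4],P))[0]-uv)
    for n,uv,P in dr: r.append(proj(n,place(*p[:4],np.array(P)-[p[4],0,0]))[0]-uv)
    return np.ravel(r)
r=least_squares(f,[500,100,5,0.1,55],loss="soft_l1");print(r.x.round(3));print(r.fun.reshape(-1,2).round(1).tolist())
p=r.x
for k,P in dict(pad=(-h+50-p[4],58,66),front=(-h-16-p[4],0,80),floor=(-h+64-125,-30,22),pad78=(-h-28,58,66),candle=(0,0,92)).items(): print(k,place(*p[:4],P)[0].round(1))
m=[("top",T(630,478),(0,0,18)),("top",T(715,433),(0,0,18)),("top",T(742,487),0),("top",T(658,530),0)]
C=[(19,29,18),(19,-29,18),(-19,-29,18),(-19,29,18)]
tu=[T(630,478),T(715,433),T(742,487),T(658,530)]
su=[S(687,135),S(668,92),S(722,88),S(742,127)]
def g(q):
    # order: left,top,right,bottom in top image
    P=place(q[0],q[1],q[3],q[2],C)
    return np.r_[(proj("top",P)-tu).ravel(),(proj("scene",P)-su).ravel()*W]
for W in(0,1):
    b=min((least_squares(g,[460,-120,a,0] ,loss="soft_l1") for a in np.arange(0,6.3,.5)),key=lambda z:z.cost)
    print(W,b.x.round(3),b.cost,b.fun.reshape(-1,2).round(1).tolist())
E
```

```text
[ 6.36735e+02  1.23892e+02  4.13200e+00 -9.00000e-02  6.27410e+01]
[[0.3, 0.9], [0.4, 1.1], [0.0, 0.3], [0.3, 0.7], [-0.7, 0.0], [-0.6, -0.7], [-0.1, -0.3], [-2.7, -0.3], [-0.1, 2.3], [-0.5, 1.0], [1.1, 0.5], [0.0, 1.4], [-1.3, -0.5], [-1.3, -0.2], [0.3, -0.2], [-1.1, 0.2], [-0.0, 1.0], [1.1, -0.4]]
pad [547.1 190.3  70.1]
front [476.2 138.5  84.1]
floor [491.1 107.   26.1]
pad78 [531.9 191.6  70.1]
candle [636.7 123.9  96.1]
0 [ 477.669 -132.864    0.499  -16.207] 0.4217366957839819 [[0.1, -0.6], [-0.5, -0.0], [0.1, 0.3], [0.3, 0.3], [-0.0, 0.0], [-0.0, 0.0], [-0.0, 0.0], [-0.0, 0.0]]
1 [ 476.123 -131.696    6.774   -2.274] 2.9759738006426066 [[0.0, -0.1], [-0.1, 0.5], [0.4, 1.1], [0.2, 1.1], [-0.7, 0.0], [-1.3, -0.3], [-1.1, -0.5], [0.0, 0.9]]
```

```bash
cat >> h.py <<'E'
U=(636.7,123.9,4.1,-0.09)
def go(x,y,zw,unit=True,yaw=None):
    "print tool-frame shift (in row units) and turn to reach unit-frame (x,y), world height zw; yaw=direction of tool x in world deg"
    s=sense();Rm=R.from_rotvec(s["tcp_rot"]).as_matrix()
    g=place(*U,(x,y,0))[0] if unit else np.array([x,y,0.]);g[2]=zw
    d=Rm.T@(g-s["tcp_pos"])/50
    yw=np.degrees(np.arctan2(Rm[1,0],Rm[0,0]));yaw=180-5.16 if yaw is None else yaw
    t=-((yaw-yw+180)%360-180)/4
    c,sn=np.cos(U[3]),np.sin(U[3]);q=s["tcp_pos"][:2]-U[:2]
    print("t",round(s["clock"],2),"unit xy",(c*q[0]+sn*q[1]).round(1),(-sn*q[0]+c*q[1]).round(1),"z",s["tcp_pos"][2].round(1),"F",s["wrist_force"].round(1),"shift",d.round(3),"turn z",round(t,3),"tilt",Rm[:,2].round(3))
E
python3 -m handwheel '[[[0,0,0],[0,0,-1],1],[[0,0,0],[0,0,-1],1],[[0,0,0],[0,0,-0.7],1]]'
python3 -c "from h import *;go(-126,0,230)"
```

```text
clock: 0.4
tcp_pos: [165.1, 576.7, 230.6]
tcp_rot: [-0.138, -3.138, 0.002]
wrist_force: [0.9, 0.5, 0.2]
grip_width: 44.0
gripper_force: 0.0
t 0.4 unit xy -510.4 408.5 z 230.6 F [0.9 0.5 0.2] shift [-7.67  -8.188  0.019] turn z 0.033 tilt [-0.    -0.001 -1.   ]
```

```bash
python3 -m handwheel '[[[-0.77,-0.82,0],[0,0,0],1],[[-0.77,-0.82,0],[0,0,0],1],[[-0.77,-0.82,0],[0,0,0],1],[[-0.77,-0.82,0],[0,0,0],1],[[-0.77,-0.82,0],[0,0,0],1]]'
python3 -m handwheel '[[[-0.77,-0.82,0],[0,0,0],1],[[-0.77,-0.82,0],[0,0,0],1],[[-0.77,-0.82,0],[0,0,0],1],[[-0.77,-0.82,0],[0,0,0],1],[[-0.77,-0.82,0],[0,0,0],1]]'
python3 -m handwheel '[[[0,0,0],[0,0,0],1],[[0,0,0],[0,0,0],1]]'
python3 -c "from h import *;go(-126,0,65)"
```

```text
clock: 0.9
tcp_pos: [319.8, 378.1, 230.8]
tcp_rot: [-0.141, -3.138, 0.001]
wrist_force: [1.0, 1.0, 0.0]
grip_width: 0.1
gripper_force: 0.0
clock: 1.4
tcp_pos: [473.9, 181.1, 230.9]
tcp_rot: [-0.142, -3.138, -0.0]
wrist_force: [1.0, 0.9, -0.5]
grip_width: 0.1
gripper_force: 0.0
clock: 1.6
tcp_pos: [473.4, 182.0, 230.6]
tcp_rot: [-0.146, -3.137, 0.0]
wrist_force: [-0.2, 0.1, -1.4]
grip_width: 0.2
gripper_force: 0.0
t 1.6 unit xy -167.9 43.2 z 230.6 F [-0.2  0.1 -1.4] shift [-0.845 -0.86   3.31 ] turn z -0.045 tilt [-0.002 -0.    -1.   ]
```

```bash
python3 -m handwheel '[[[-0.42,-0.43,0.4],[0,0,0],1],[[-0.42,-0.43,0.4],[0,0,0],1],[[0,0,0.8],[0,0,0],1],[[0,0,0.8],[0,0,0],1],[[0,0,0],[0,0,0],1]]'
python3 -c "from h import *;go(-126,0,65)"
```

```text
clock: 2.1
tcp_pos: [506.8, 137.0, 104.3]
tcp_rot: [-0.138, -3.127, 0.004]
wrist_force: [-0.9, 0.5, -0.4]
grip_width: -0.1
gripper_force: 0.0
t 2.1 unit xy -130.5 1.4 z 104.3 F [-0.9  0.5 -0.4] shift [-0.1   -0.025  0.785] turn z 0.023 tilt [-0.012 -0.002 -1.   ]
```

```bash
python3 -m handwheel '[[[-0.06,-0.02,0.2],[0,0,0],1],[[0,0,0.3],[0,0,0],1],[[0,0,0.25],[0,0,0],1],[[0,0,0],[0,0,0],1]]'
python3 -c "
from h import *;go(-126,0,65)
import cv2
cv2.imwrite('pics/s2.png',cv2.resize(capture('scene')[180:360,100:350,::-1],(750,540),interpolation=2))"
```

```text
clock: 2.5
tcp_pos: [513.2, 135.2, 72.2]
tcp_rot: [-0.141, -3.136, 0.001]
wrist_force: [-0.8, -0.6, 0.5]
grip_width: -0.1
gripper_force: 0.0
t 2.5 unit xy -124.0 0.1 z 72.2 F [-0.8 -0.6  0.5] shift [ 0.039 -0.002  0.145] turn z 0.001 tilt [-0.002 -0.    -1.   ]
```

View pics/s2.png

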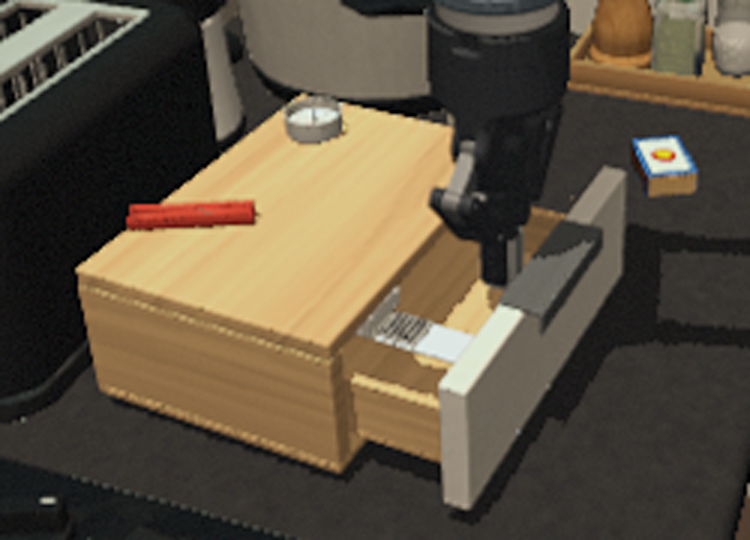

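The closed fingers are at about (497, 280), inside the drawer behind its front. I'll push the front outward slowly, watching the force.

```bash
python3 -m handwheel '[[[0.06,0,0.1],[0,0,0],1],[[0.06,0,0],[0,0,0],1],[[0.06,0,0],[0,0,0],1],[[0.04,0,0],[0,0,0],1],[[0.04,0,0],[0,0,0],1]]'
python3 -m handwheel '[[[0.04,0,0],[0,0,0],1],[[0.04,0,0],[0,0,0],1],[[0.04,0,0],[0,0,0],1],[[0.04,0,0],[0,0,0],1]]'
python3 -c "from h import *;go(-149,0,67)"
```

```text
clock: 3.05
tcp_pos: [501.3, 136.2, 69.2]
tcp_rot: [0.142, 3.137, 0.0]
wrist_force: [1.1, -1.1, -0.9]
grip_width: -0.0
gripper_force: 1.1
clock: 3.45
tcp_pos: [493.2, 137.0, 69.2]
tcp_rot: [0.142, 3.138, 0.0]
wrist_force: [2.0, -0.4, 2.5]
grip_width: -0.5
gripper_force: 1.1
t 3.45 unit xy -144.1 0.1 z 69.2 F [ 2.  -0.4  2.5] shift [ 0.097 -0.003  0.044] turn z -0.004 tilt [ 0.001  0.    -1.   ]
```

```bash
for i in 1 2 3; do python3 -m handwheel '[[[0.03,0,0],[0,0,0],1],[[0.02,0,0],[0,0,0],1]]' | grep -E 'pos|wrist'; done
python3 -c "
from h import *;go(-149,0,67)
import cv2
cv2.imwrite('top1.png',capture('top')[:,:,::-1])
cv2.imwrite('pics/t1.png',cv2.resize(cv2.imread('top1.png')[190:280,130:250],(800,600),interpolation=2))"
```

```text
tcp_pos: [490.5, 137.3, 69.0]
wrist_force: [1.8, 0.0, 1.3]
tcp_pos: [489.2, 137.4, 69.0]
wrist_force: [10.1, -0.1, -2.2]
tcp_pos: [489.1, 137.4, 69.1]
wrist_force: [20.5, -0.4, -8.6]
t 4.05 unit xy -148.3 0.2 z 69.1 F [20.5 -0.4 -8.6] shift [ 0.015 -0.004  0.041] turn z -0.013 tilt [ 0.009 -0.    -1.   ]
```

View pics/t1.png

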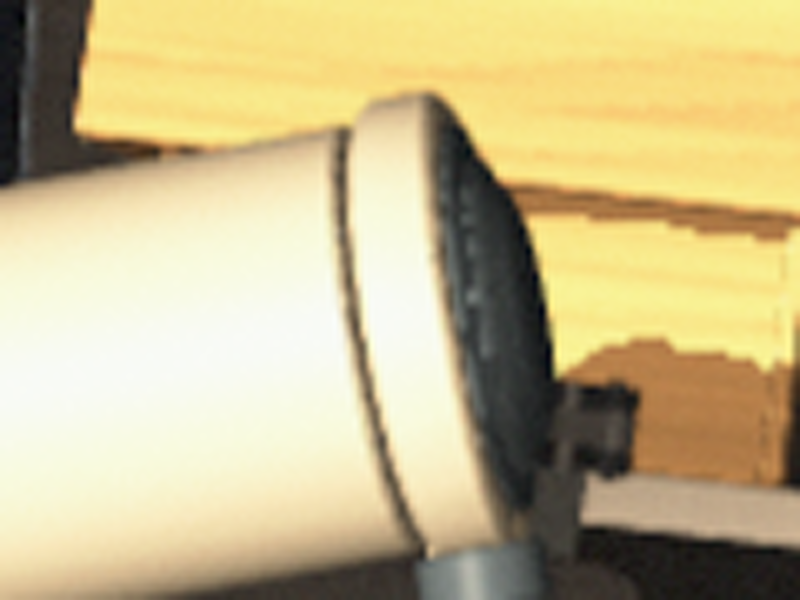

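The arm hides the pad, but the contact is clear: the drawer stopped against the catch at 20 N with the TCP at x = −148. I'll back off and go above the pad, which is 39 mm farther in and 58 mm left.

```bash
python3 -m handwheel '[[[-0.08,0,0],[0,0,0],1],[[-0.06,0,-0.2],[0,0,0],1],[[-0.04,0,-0.5],[0,0,0],1],[[-0.2,0.4,-0.05],[0,0,0],1],[[-0.2,0.4,0],[0,0,0],1]]'
python3 -m handwheel '[[[-0.2,0.36,0],[0,0,0],1],[[0,0,0],[0,0,0],1],[[0,0,0],[0,0,0],1],[[0,0,0],[0,0,0],1]]'
python3 -c "from h import *;go(-110,58,76)"
```

```text
clock: 4.6
tcp_pos: [518.7, 175.3, 108.4]
tcp_rot: [0.143, 3.137, 0.001]
wrist_force: [0.5, -0.4, 0.4]
grip_width: 0.1
gripper_force: 0.0
clock: 5.0
tcp_pos: [529.2, 191.4, 106.3]
tcp_rot: [-0.142, -3.138, 0.001]
wrist_force: [0.5, 0.9, 0.2]
grip_width: -0.1
gripper_force: 0.0
t 5.0 unit xy -113.2 57.6 z 106.3 F [0.5 0.9 0.2] shift [-0.064  0.009  0.606] turn z -0.006 tilt [-0.001 -0.    -1.   ]
```

```bash
python3 -m handwheel '[[[-0.06,0,0.2],[0,0,0],1],[[0,0,0.25],[0,0,0],1],[[0,0,0.15],[0,0,0],1],[[0,0,0],[0,0,0],1],[[0,0,0],[0,0,0],1]]'
for i in 1 2 3; do python3 -m handwheel '[[[0,0,0.02],[0,0,0],1],[[0,0,0],[0,0,0],1]]'|grep -E 'pos|wrist';done
python3 -c "
from h import *;go(-110,58,76)
import cv2
cv2.imwrite('pics/s3.png',cv2.resize(capture('scene')[200:350,130:340,::-1],(770,550),interpolation=2))"
```

```text
clock: 5.5
tcp_pos: [532.3, 191.4, 75.8]
tcp_rot: [-0.142, -3.137, 0.001]
wrist_force: [-0.4, 0.2, 0.2]
grip_width: -0.2
gripper_force: 0.0
tcp_pos: [532.9, 191.7, 75.7]
wrist_force: [0.5, -0.1, 0.5]
tcp_pos: [532.7, 191.7, 74.4]
wrist_force: [0.7, 0.9, 0.2]
tcp_pos: [532.6, 191.7, 73.2]
wrist_force: [0.1, 0.6, -0.4]
t 6.1 unit xy -109.8 58.1 z 73.2 F [ 0.1  0.6 -0.4] shift [ 0.004 -0.002 -0.057] turn z -0.003 tilt [-0. -0. -1.]
```

View pics/s3.png

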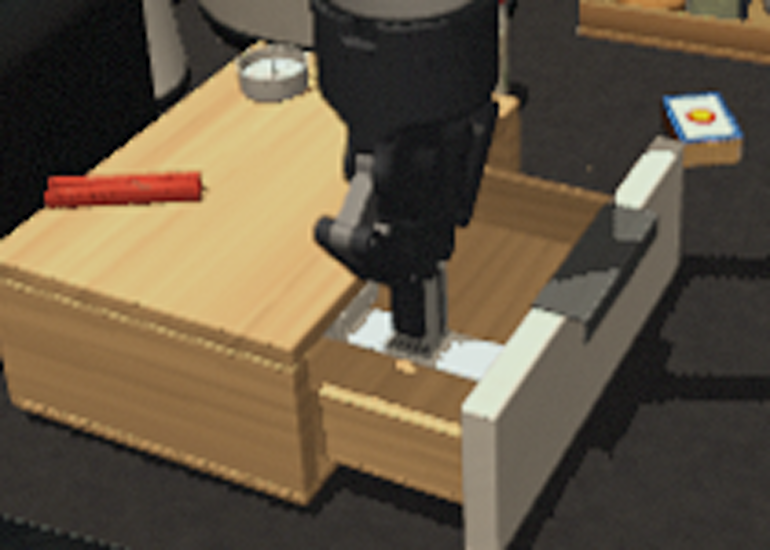

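The fingertips at about (418, 345) are centred on the grey ribbed pad, just above it. I'll press in small steps.

```bash
for i in 1 2 3 ; do python3 -m handwheel '[[[0,0,0.02],[0,0,0],1],[[0,0,0],[0,0,0],1]]'|grep -E 'pos|wrist';done
```

```text
tcp_pos: [532.8, 191.7, 72.5]
wrist_force: [-0.4, -0.3, 1.1]
tcp_pos: [532.8, 191.7, 71.9]
wrist_force: [-1.7, 0.2, 4.4]
tcp_pos: [533.0, 191.8, 71.4]
wrist_force: [-2.1, -1.3, 6.9]
```

```bash
for i in 1 2; do python3 -m handwheel '[[[0,0,0.02],[0,0,0],1],[[0,0,0],[0,0,0],1]]'|grep -E 'pos|wrist';done;  python3 -m handwheel '[[[0,0,0],[0,0,0],1],[[0,0,0],[0,0,0],1]]'|grep -E 'pos|wrist'
```

```text
tcp_pos: [533.3, 191.7, 71.1]
wrist_force: [-2.1, 0.6, 8.9]
tcp_pos: [533.7, 191.8, 70.7]
wrist_force: [-2.2, -1.7, 11.6]
tcp_pos: [533.7, 191.7, 70.7]
wrist_force: [-2.5, -1.4, 10.5]
```

```bash
python3 -m handwheel '[[[0,0,0.022],[0,0,0],1],[[0,0,0],[0,0,0],1]]'|grep -E 'pos|wrist'; for i in 1 2 3; do python3 -m handwheel '[[[0,0,0],[0,0,0],1]]'|grep -E 'pos|wrist';done
```

```text
tcp_pos: [534.0, 191.7, 70.3]
wrist_force: [-2.5, -1.8, 13.0]
tcp_pos: [534.1, 191.7, 70.4]
wrist_force: [-2.6, -0.8, 13.4]
tcp_pos: [534.1, 191.7, 70.4]
wrist_force: [-1.4, -2.4, 13.2]
tcp_pos: [534.1, 191.7, 70.4]
wrist_force: [-2.7, -1.4, 12.8]
```

```bash
python3 -m handwheel '[[[0,0,0.01],[0,0,0],1],[[0,0,0],[0,0,0],1]]'|grep -E 'pos|wrist'; python3 -m handwheel '[[[0.03,0,0],[0,0,0],1],[[0,0,0],[0,0,0],1]]'|grep -E 'pos|wrist';  python3 -m handwheel '[[[0.03,0,0],[0,0,0],1],[[0,0,0],[0,0,0],1]]'|grep -E 'pos|wrist'
```

```text
tcp_pos: [534.2, 191.7, 70.2]
wrist_force: [-1.6, -0.7, 14.8]
tcp_pos: [533.5, 191.8, 70.4]
wrist_force: [0.4, -2.6, 13.7]
tcp_pos: [532.1, 191.9, 70.4]
wrist_force: [0.7, -2.9, 12.9]
```

```bash
python3 -m handwheel '[[[0.02,0,0.012],[0,0,0],1],[[0,0,0],[0,0,0],1]]'|grep -E 'pos|wrist'; for i in 1 2; do python3 -m handwheel '[[[0.03,0,0.002],[0,0,0],1],[[0,0,0],[0,0,0],1]]'|grep -E 'pos|wrist';done
```

```text
tcp_pos: [531.4, 192.0, 70.2]
wrist_force: [0.6, -2.3, 14.8]
tcp_pos: [529.9, 192.1, 70.2]
wrist_force: [1.1, -1.5, 14.7]
tcp_pos: [528.5, 192.3, 70.2]
wrist_force: [0.9, -2.7, 14.4]
```

```bash
for i in 1 2 3 4; do python3 -m handwheel '[[[0.03,0,0.001],[0,0,0],1],[[0.03,0,0.001],[0,0,0],1],[[0,0,0],[0,0,0],1]]'|grep -E 'pos|wrist';done
```

```text
tcp_pos: [525.5, 192.6, 70.1]
wrist_force: [1.4, -2.3, 15.2]
tcp_pos: [522.5, 192.8, 70.0]
wrist_force: [0.8, -2.1, 15.3]
tcp_pos: [519.6, 193.0, 70.0]
wrist_force: [1.7, -1.5, 16.0]
tcp_pos: [516.6, 193.3, 70.0]
wrist_force: [1.7, -2.5, 15.8]
```

```bash
python3 -c "
from h import *;go(-110,58,76)
import cv2
cv2.imwrite('pics/s4.png',cv2.resize(capture('scene')[200:350,130:340,::-1],(770,550),interpolation=2))"
```

```text
t 10.25 unit xy -125.8 58.4 z 70.0 F [ 1.7 -2.5 15.8] shift [-0.317 -0.007 -0.118] turn z -0.011 tilt [ 0.009  0.001 -1.   ]
```

View pics/s4.png

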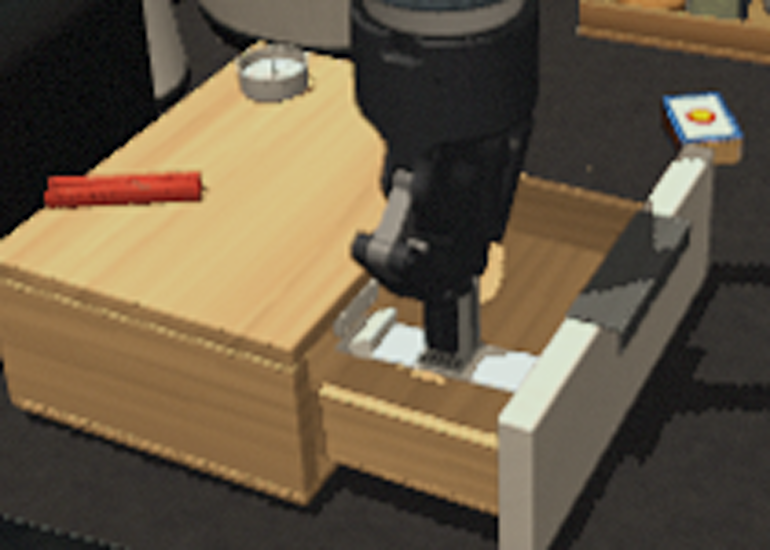

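The drawer moved with the fingers, which are still on the pad at (447, 360), and the hook at (375, 320) is clear of the keeper. I'll ease the pressure and draw on to about 120 mm.

```bash
for i in 1 2 3; do python3 -m handwheel '[[[0.06,0,-0.01],[0,0,0],1],[[0.06,0,0],[0,0,0],1],[[0.06,0,0],[0,0,0],1],[[0,0,0],[0,0,0],1]]'|grep -E 'pos|wrist';done
```

```text
tcp_pos: [507.2, 194.2, 70.1]
wrist_force: [1.0, -3.0, 14.6]
tcp_pos: [498.1, 195.0, 70.3]
wrist_force: [0.5, -3.0, 13.9]
tcp_pos: [488.9, 195.8, 70.4]
wrist_force: [0.1, -1.8, 13.2]
```

```bash
python3 -m handwheel '[[[0.03,0,0],[0,0,0],1],[[0.03,0,0],[0,0,0],1],[[0.02,0,0],[0,0,0],1],[[0,0,0],[0,0,0],1]]'|grep -E 'pos|wrist'
python3 -m handwheel '[[[0,0,-0.1],[0,0,0],1],[[0,0,-0.7],[0,0,0],1],[[0,0,-0.9],[0,0,0],1],[[0,0,-0.9],[0,0,0],0.2],[[0,0,0],[0,0,0],0.2]]'|grep -E 'pos|wrist'
python3 -c "from h import *;go(476,-132,180,False,yaw=118)"
```

```text
tcp_pos: [485.9, 196.0, 70.7]
wrist_force: [4.8, -2.6, 12.1]
tcp_pos: [485.1, 196.9, 204.5]
wrist_force: [0.5, -1.1, 0.1]
t 12.4 unit xy -157.6 59.1 z 204.5 F [ 0.5 -1.1  0.1] shift [-0.407 -6.571  0.464] turn z 14.207 tilt [ 0.011  0.004 -1.   ]
```

The drawer reached its stop (4.8 N in x), so it is fully open. Now to the matchbox.

```bash
python3 -m handwheel '[[[-0.06,-0.94,0],[0,0,0],0.2],[[-0.06,-0.94,0],[0,0,0],0.2],[[-0.06,-0.94,0],[0,0,0],0.2],[[-0.06,-0.94,0],[0,0,0],0.2],[[-0.06,-0.94,0.1],[0,0,0],0.2]]' >/dev/null
python3 -m handwheel '[[[-0.06,-0.94,0.2],[0,0,0],0.2],[[-0.06,-0.94,0.2],[0,0,0],0.2],[[0,0,0],[0,0,1],0.2],[[0,0,0],[0,0,1],0.2],[[0,0,0],[0,0,1],0.2]]' >/dev/null
python3 -m handwheel '[[[0,0,0],[0,0,1],0.2],[[0,0,0],[0,0,1],0.2],[[0,0,0],[0,0,1],0.2],[[0,0,0],[0,0,1],0.2],[[0,0,0],[0,0,1],0.2]]' >/dev/null
python3 -m handwheel '[[[0,0,0],[0,0,1],0.2],[[0,0,0],[0,0,1],0.2],[[0,0,0],[0,0,1],0.2],[[0,0,0],[0,0,1],0.2],[[0,0,0],[0,0,1],0.2]]' >/dev/null
python3 -m handwheel '[[[0,0,0],[0,0,1],0.2],[[0,0,0],[0,0,0.2],0.2],[[0,0,0],[0,0,0],0.2]]' 
python3 -c "from h import *;go(476,-132,40,False,yaw=118)"
```

```text
clock: 14.7
tcp_pos: [473.9, -133.3, 171.3]
tcp_rot: [-1.615, -2.693, 0.0]
wrist_force: [-0.9, -0.2, -0.4]
grip_width: 68.2
gripper_force: 0.0
t 14.7 unit xy -139.0 -270.8 z 171.3 F [-0.9 -0.2 -0.4] shift [2.000e-03 5.100e-02 2.625e+00] turn z 0.024 tilt [-0.001  0.    -1.   ]
```

```bash
python3 -m handwheel '[[[0,0.05,0.9],[0,0,0],0.2],[[0,0,0.9],[0,0,0],0.2],[[0,0,0.7],[0,0,0],0.2],[[0,0,0.4],[0,0,0],0.2],[[0,0,0],[0,0,0],0.2]]' 
python3 -m handwheel '[[[0,0,0.2],[0,0,0],0.2],[[0,0,0.12],[0,0,0],0.2],[[0,0,0.08],[0,0,0],0.2],[[0,0,0],[0,0,0],0.2],[[0,0,0],[0,0,0],0.2]]' 
python3 -c "from h import *;go(476,-132,2,False,yaw=118)"
```

```text
clock: 15.2
tcp_pos: [473.7, -131.3, 22.8]
tcp_rot: [-1.612, -2.688, 0.002]
wrist_force: [-0.7, 0.8, -0.4]
grip_width: 68.5
gripper_force: 0.0
clock: 15.7
tcp_pos: [476.7, -132.3, 7.6]
tcp_rot: [1.617, 2.693, 0.0]
wrist_force: [-1.0, 0.3, 0.1]
grip_width: 68.3
gripper_force: 0.0
t 15.7 unit xy -136.4 -269.6 z 7.6 F [-1.   0.3  0.1] shift [ 0.012 -0.008  0.111] turn z 0.009 tilt [ 0.001 -0.    -1.   ]
```

```bash
python3 -m handwheel '[[[0,0,0.1],[0,0,0],0.2],[[0,0,0],[0,0,0],0.2],[[0,0,0],[0,0,0],0.6],[[0,0,0],[0,0,0],1],[[0,0,0],[0,0,0],1]]' 25
python3 -m handwheel '[[[0,0,0],[0,0,0],1],[[0,0,0],[0,0,0],1],[[0,0,-0.2],[0,0,0],1],[[0,0,-0.4],[0,0,0],1],[[0,0,-0.4],[0,0,0],1]]'
python3 -c "
from h import *;go(-143.5,-30,140)
import cv2
cv2.imwrite('pics/s5.png',cv2.resize(capture('scene')[180:300,230:390,::-1],(800,600),interpolation=2))"
```

```text
clock: 16.2
tcp_pos: [476.6, -132.3, 2.3]
tcp_rot: [1.617, 2.693, 0.0]
wrist_force: [-0.3, 0.2, -0.5]
grip_width: 37.4
gripper_force: 25.9
clock: 16.7
tcp_pos: [475.9, -132.1, 52.6]
tcp_rot: [-1.617, -2.692, 0.0]
wrist_force: [0.6, 0.5, -0.2]
grip_width: 37.5
gripper_force: 26.0
t 16.7 unit xy -137.1 -269.4 z 52.6 F [ 0.6  0.5 -0.2] shift [ 4.078  2.513 -1.746] turn z -14.203 tilt [-0.001  0.    -1.   ]
```

View pics/s5.png

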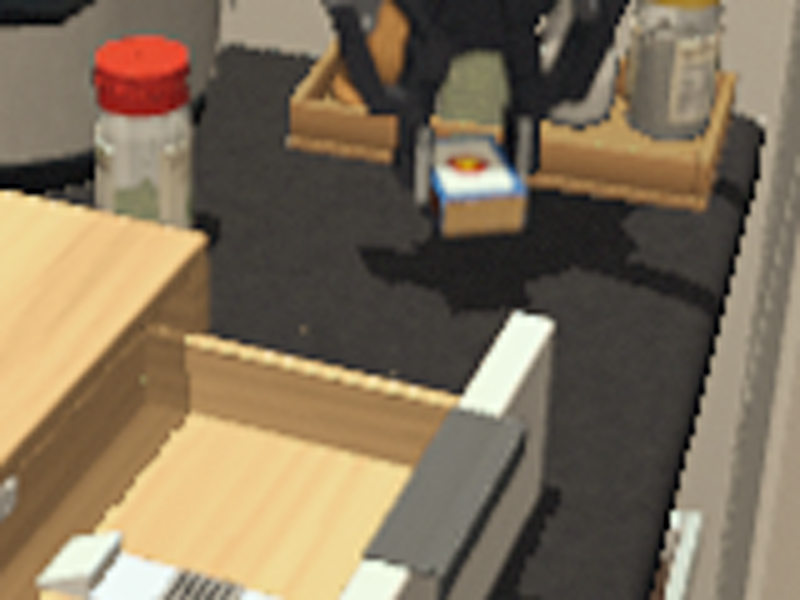

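The matchbox is held level at (478, 190), and the open drawer is clear. I'll lift and turn it, then carry it over.

```bash
python3 -m handwheel '[[[0,0,-0.5],[0,0,0.9],1],[[0,0,-0.5],[0,0,0.9],1],[[0,0,-0.5],[0,0,0.9],1],[[0,0,-0.25],[0,0,0.9],1],[[0,0,0],[0,0,0.9],1]]' >/dev/null
python3 -m handwheel '[[[0,0,0],[0,0,1],1],[[0,0,0],[0,0,1],1],[[0,0,0],[0,0,1],1],[[0,0,0],[0,0,0.8],1],[[0,0,0],[0,0,0],1]]' 
python3 -c "
from h import *;go(-143.5,-30,140,yaw=84.84)"
```

```text
clock: 17.75
tcp_pos: [476.2, -132.2, 139.4]
tcp_rot: [-2.32, -2.118, 0.0]
wrist_force: [-0.2, -0.1, -0.0]
grip_width: 37.1
gripper_force: 26.0
t 17.75 unit xy -136.8 -269.5 z 139.4 F [-0.2 -0.1 -0. ] shift [ 4.789 -0.138 -0.012] turn z -0.01 tilt [-0.  0. -1.]
```

```bash
python3 -m handwheel '[[[0.5,-0.02,0],[0,0,0],1],[[0.8,-0.02,0],[0,0,0],1],[[0.9,-0.03,0],[0,0,0],1],[[0.9,-0.03,0],[0,0,0],1],[[0.8,-0.02,0],[0,0,0],1]]' >/dev/null
python3 -m handwheel '[[[0.6,-0.02,0],[0,0,0],1],[[0.29,0,0],[0,0,0],1],[[0,0,0],[0,0,0],1],[[0,0,0],[0,0,0],1]]' 
python3 -c "
from h import *;go(-143.5,-30,36,yaw=84.84)"
```

```text
clock: 18.65
tcp_pos: [490.9, 106.2, 139.4]
tcp_rot: [2.318, 2.119, -0.001]
wrist_force: [-0.8, -0.2, -0.2]
grip_width: 37.4
gripper_force: 26.0
t 18.65 unit xy -143.6 -30.7 z 139.4 F [-0.8 -0.2 -0.2] shift [1.500e-02 2.000e-03 2.067e+00] turn z 0.006 tilt [-0.    -0.001 -1.   ]
```

```bash
python3 -m handwheel '[[[0.01,0,0.5],[0,0,0],1],[[0,0,0.6],[0,0,0],1],[[0,0,0.5],[0,0,0],1],[[0,0,0.3],[0,0,0],1],[[0,0,0.15],[0,0,0],1]]' >/dev/null
python3 -m handwheel '[[[0,0,0],[0,0,0],1],[[0,0,0],[0,0,0],1],[[0,0,0],[0,0,0],1]]' 
for i in 1 2 3; do python3 -m handwheel '[[[0,0,0.03],[0,0,0],1],[[0,0,0],[0,0,0],1]]'|grep -E 'pos|wrist';done
```

```text
clock: 19.45
tcp_pos: [492.0, 107.5, 38.6]
tcp_rot: [2.318, 2.118, 0.003]
wrist_force: [0.1, -1.1, -0.4]
grip_width: 37.5
gripper_force: 26.0
tcp_pos: [491.2, 107.5, 35.9]
wrist_force: [-0.7, 0.3, -0.2]
tcp_pos: [490.9, 107.5, 33.8]
wrist_force: [0.1, 0.1, -0.5]
tcp_pos: [490.8, 107.4, 32.2]
wrist_force: [0.3, 0.5, 0.6]
```

```bash
for i in 1 2 3; do python3 -m handwheel '[[[0,0,0.02],[0,0,0],1],[[0,0,0],[0,0,0],1]]'|grep -E 'pos|wrist';done
```

```text
tcp_pos: [490.9, 107.4, 31.3]
wrist_force: [-0.2, -0.2, -1.0]
tcp_pos: [491.2, 107.4, 31.2]
wrist_force: [-1.6, -0.3, 4.7]
tcp_pos: [491.9, 107.4, 31.2]
wrist_force: [-2.2, -1.7, 7.6]
```

It touched the floor. I'll ease the pressure, open the fingers slightly and lift.

```bash
python3 -m handwheel '[[[0,0,-0.03],[0,0,0],1],[[0,0,0],[0,0,0],1],[[0,0,0],[0,0,0],0.45],[[0,0,0],[0,0,0],0.38],[[0,0,0],[0,0,0],0.38]]'
python3 -m handwheel '[[[0,0,-0.1],[0,0,0],0.38],[[0,0,-0.5],[0,0,0],0.38],[[0,0,-0.8],[0,0,0],0.38],[[0,0,-0.8],[0,0,0],0.38],[[0,0,0],[0,0,0],1]]'
python3 -c "
from h import *;go(-290,0,138)"
```

```text
clock: 21.15
tcp_pos: [490.7, 107.4, 30.5]
tcp_rot: [-2.319, -2.119, 0.001]
wrist_force: [0.1, -0.6, -1.0]
grip_width: 52.8
gripper_force: 0.0
clock: 21.65
tcp_pos: [493.8, 107.9, 148.5]
tcp_rot: [2.315, 2.115, 0.015]
wrist_force: [0.4, -0.3, 0.9]
grip_width: 39.6
gripper_force: 0.0
t 21.65 unit xy -140.9 -28.8 z 148.5 F [ 0.4 -0.3  0.9] shift [ 0.574 -2.985  0.178] turn z -22.502 tilt [ 0.011  0.002 -1.   ]
```

```bash
python3 -m handwheel '[[[0.14,-0.75,0],[0,0,0],1],[[0.14,-0.75,0],[0,0,0],1],[[0.15,-0.75,0],[0,0,0],1],[[0.14,-0.73,0.1],[0,0,0],1],[[0,0,0],[0,0,0],1]]' | grep pos
python3 -m handwheel '[[[0,0,0],[0,0,0],1]]' | grep pos
python3 -c "
from h import *;go(-240,0,68)
import cv2
a=cv2.resize(capture('scene')[190:350,150:370,::-1],(550,400),interpolation=2)
cv2.imwrite('pics/s6.png',a)"
```

```text
tcp_pos: [342.2, 150.0, 135.3]
tcp_pos: [345.0, 149.4, 136.0]
t 22.25 unit xy -292.9 -0.8 z 136.0 F [0.2 0.  0.1] shift [0.015 1.056 1.362] turn z -22.486 tilt [ 0.001  0.    -1.   ]
```

View pics/s6.png

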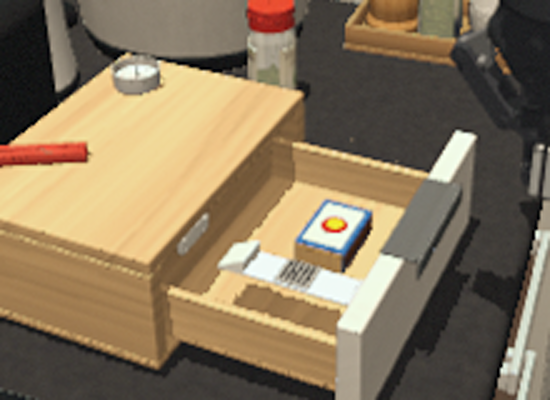

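The matchbox lies flat at (335, 235), clear of the strip. Next I lower the closed fingers in front of the pull and push the drawer shut.

```bash
python3 -m handwheel '[[[0,0,0.6],[0,0,0],1],[[0,0.1,0.6],[0,0,0],1],[[0,0.3,0.12],[0,0,0],1],[[0,0.2,0],[0,0,0],1],[[0,0.1,0],[0,0,0],1]]' | grep -E 'pos|wrist'
for i in 1 2 3 4 5 6; do python3 -m handwheel '[[[0,0.07,0],[0,0,0],1],[[0,0.07,0],[0,0,0],1],[[0,0.07,0],[0,0,0],1],[[0,0.07,0],[0,0,0],1],[[0,0.07,0],[0,0,0],1]]' | grep -E 'pos|wrist';done
python3 -c "from h import *;go(-124,0,70)"
```

```text
tcp_pos: [381.4, 145.7, 70.4]
wrist_force: [0.0, 1.2, 1.4]
tcp_pos: [397.4, 144.7, 70.3]
wrist_force: [-2.0, 0.3, 1.8]
tcp_pos: [415.1, 143.0, 69.9]
wrist_force: [-1.3, 1.2, 2.5]
tcp_pos: [431.7, 141.5, 69.9]
wrist_force: [-0.5, 0.5, 0.4]
tcp_pos: [450.1, 139.7, 69.8]
wrist_force: [-2.5, 1.6, 0.4]
tcp_pos: [467.4, 138.2, 69.9]
wrist_force: [-3.0, 1.0, 0.4]
tcp_pos: [484.8, 136.6, 69.9]
wrist_force: [-1.3, 2.0, -0.3]
t 25.8 unit xy -152.4 -1.0 z 69.9 F [-1.3  2.  -0.3] shift [ 0.02   0.568 -0.002] turn z -22.503 tilt [-0. -0. -1.]
```

```bash
python3 -m handwheel '[[[0,0.07,0],[0,0,0],1],[[0,0.07,0],[0,0,0],1],[[0,0.07,0],[0,0,0],1],[[0,0.07,0],[0,0,0],1],[[0,0.07,0],[0,0,0],1]]' | grep -E 'pos|wrist'
for i in 1 2 3 4; do python3 -m handwheel '[[[0,0.04,0],[0,0,0],1],[[0,0.02,0],[0,0,0],1]]' | grep -E 'pos|wrist';done
python3 -c "from h import *;go(-124,0,70)"
```

```text
tcp_pos: [502.3, 135.0, 69.9]
wrist_force: [-1.7, 0.5, -1.4]
tcp_pos: [505.2, 134.7, 70.0]
wrist_force: [-1.9, 1.5, -1.9]
tcp_pos: [508.1, 134.4, 70.0]
wrist_force: [-1.2, 0.7, -0.5]
tcp_pos: [511.2, 134.1, 70.0]
wrist_force: [-1.4, 0.3, -0.7]
tcp_pos: [514.1, 133.9, 70.0]
wrist_force: [-2.3, 1.0, -1.3]
t 27.1 unit xy -123.0 -1.1 z 70.0 F [-2.3  1.  -1.3] shift [ 0.022 -0.021 -0.   ] turn z -22.505 tilt [ 0. -0. -1.]
```

```bash
for i in 1 2 3 4; do python3 -m handwheel '[[[0,0.02,0],[0,0,0],1],[[0,0.01,0],[0,0,0],1]]' | grep -E 'pos|wrist';done
```

```text
tcp_pos: [515.3, 133.8, 70.0]
wrist_force: [-4.9, -0.1, 0.1]
tcp_pos: [515.4, 133.8, 70.0]
wrist_force: [-11.9, -0.0, 4.5]
tcp_pos: [515.4, 133.7, 70.0]
wrist_force: [-18.9, -0.3, 7.4]
tcp_pos: [515.5, 133.7, 70.0]
wrist_force: [-24.8, -0.2, 11.1]
```

```bash
python3 -m handwheel '[[[0,-0.15,0],[0,0,0],1],[[0,-0.4,0],[0,0,0],1],[[0,-0.8,0],[0,0,0],1],[[0,0,-0.8],[0,0,0],1],[[0,0,-0.8],[0,0,0],1]]' | grep -E 'pos|wrist'
python3 -m handwheel '[[[0,0,0],[0,0,0],1],[[0,0,0],[0,0,0],1],[[0,0,0],[0,0,0],1]]'|grep -E 'pos|wrist'
python3 - <<'E'
from h import *
im=capture("scene").astype(int)
# white front outer-left top edge: sample along the box's axis line at y=+80, z=88 to find where front's top ends
for x in range(-120,-70,3):
    u=proj("scene",place(*U,(x,90,88)))[0].round().astype(int);print(x,im[u[1],u[0]].tolist(),end=" ")
print(hand_in())
E
```

```text
tcp_pos: [449.8, 139.0, 147.0]
wrist_force: [1.4, 0.9, 1.6]
tcp_pos: [452.9, 139.4, 149.5]
wrist_force: [0.7, 0.5, -0.2]
-120 [125, 115, 102] -117 [120, 111, 98] -114 [122, 112, 99] -111 [123, 113, 99] -108 [122, 114, 99] -105 [122, 114, 100] -102 [122, 114, 99] -99 [173, 164, 145] -96 [245, 250, 229] -93 [242, 251, 229] -90 [241, 249, 229] -87 [241, 250, 230] -84 [241, 251, 233] -81 [142, 118, 91] -78 [203, 162, 104] -75 [243, 208, 144] -72 [241, 205, 143] the job is handed in; nothing more can be done
None
```

The job is handed in: the matchbox was laid flat in the drawer, and the drawer is pushed shut against its stop, which force and camera readings both confirm. The catch should have snapped in on the way, though I had no direct view of it. One small slip: easing the drawer up to the catch reached about 20 N, above the 5 N given but well under the 45 N limit.

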